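# Stand the fallen measuring cylinder up in its taped place

### The arm

A 6-joint arm with a two-finger parallel gripper is mounted at the origin on the work surface; the furniture and walls round the work are solid. World frame = base frame: x ahead of the robot, y to its left, z up, the work surface at z = 0. Lengths are in mm, angles in degrees, forces in N, time in s.
With the tool pointing down it reaches from about 350 to 925 mm from the base axis. Payload 6.4 kg.
Tool frame: the origin (TCP) lies midway between the tips of the shut fingers; the grasp point (between the pads) lies 19 mm behind it; z points along the fingers, x is the direction in which the jaws open and shut, and the axes are right-handed (so a half turn about z gives the same grasp; the last joint's range is limited). The gripper opens to 85 mm and grips with 20 to 120 N. Pads are 22 mm wide; open, the fingers measure 114 mm over their backs; the gripper's body (76 mm by 85 mm) begins 54 mm behind the grasp point. The pads swing forward as they close: fully open they stand 13 mm farther back than shut.
Start: joints at [-77.813, 14.043, 89.255, -0, 76.702, -9.975], TCP at [245.203, -601.988, 201.69] pointing down, gripper open.
Joint ranges: [-179.41, 179.41], [-58.25, 129.5], [7.25, 145.43], [-54.29, 234.29], [11.92, 165.04], [-157.13, 157.13]. Speed limits (degrees/s): [147.25, 147.25, 180, 180, 180, 180].

### API

Orientations are given as [roll, pitch, yaw] about the fixed x, y, z axes, in that order (R = Rz(yaw) Ry(pitch) Rx(roll)).
In Python, from workcell import move_pose, move_l, set_joints, gripper_to, sleep, solve_ik, snapshot, get_calibration, IKError, job_done, get_time_s, get_joint_positions, get_joint_vel, get_joint_efforts, get_tcp_pos, get_tcp_rot, get_force, get_ft_torque, get_grip_width gives the robot as it stands. The module is installed in compiled form; this text tells all that it offers. Calls block until the motion is done:
- move_pose(position, orientation): joint-space move of the TCP to a pose.
- move_l(position, feed=150, frame=None, until_force=None): straight line of the TCP; frame=None keeps the orientation; feed is the mean speed in mm/s. With until_force (N) it stops when the force on the tool has changed by that much, and returns True; else False.
- set_joints(angles): joint-space move.
- gripper_to(opening): opening from 0.0 (shut) to 1.0 (fully open); the grip force is fixed at half the most; returns when the fingers have stopped.
- sleep(seconds).
- solve_ik(position, orientation): joint angles nearest the present ones, or None.
- snapshot(name): name is "scene" or "top" or "wrist"; returns the picture (384x512x3 uint8, blue, green, red); there is no depth.
- get_calibration(name): a dict with "fx", "fy", "cx", "cy" (pixels), "pose" (4x4, takes a point from camera to world coordinates). Camera axes: x right, y up, looking along -z (the intrinsics and any distortion apply to the point x, -y, -z); pixel columns grow to the right and rows downward; lengths in mm; the calibration is good to about 2 mm. A picture is of the moment at which its call begins: read the wrist's pose just before it. get_calibration takes no time and is no camera call; for the wrist camera it gives the pose at the moment of the call.
A pose or a line that the arm cannot do raises IKError and nothing moves.
- job_done(): hands the job in, once; it reports no verdict.
Readings, each from a call of its own:
- get_time_s(): time.
- get_joint_positions(): joint angles.
- get_joint_vel(): joint speeds.
- get_joint_efforts(): joint torques, N m.
- get_tcp_pos(): TCP position.
- get_tcp_rot(): TCP orientation.
- get_force(): force on the tool from outside, world axes, zero at the start.
- get_ft_torque(): the same for the moment, N m.
- get_grip_width(): opening from 0.0 (shut) to 1.0 (fully open).
Only numpy, scipy, OpenCV 4.12 (cv2) and the standard library are available. Lean on these libraries where they do the work, as an engineer would, in place of code of your own. Each camera call takes 0.05 s, during which the arm holds its last target. There are 200 camera calls.

### The job

The measuring cylinder with the blue six-sided foot has fallen over. Stand it up on its foot again and leave it upright with the foot inside the yellow taped square; do not disturb the flask or the brown bottle.

Things in the scene. Friction and masses are not known exactly. Their poses are not given: they have to be found in the camera images.
- cylinder: Measuring cylinder, about 0.25 kg: white tube 38 mm across (last 10 mm at the rim 42 mm) on a blue hexagonal foot 84 mm across flats, 97 mm across corners, 14 mm thick; 170 mm tall in all. Origin: centre of the foot's underside; z axis along the tube to the mouth (up when it stands). Lies at first on one flat of the foot and on the rim, tube to the robot's right, y axis nearly up
- mouth (a point): centre of the cylinder's mouth, on its axis, 170 mm from the foot's underside. While it lies, the upper flat of the foot stands 84 mm over the bench, 23 mm proud of the tube; pushed there from the tube side, towards the underside, it tips up over the foot's lower edge. Centre of mass 30 mm from the underside, so it comes upright alone once past balance
- square: square of yellow tape stuck flat on the bench (no height to speak of), 140 mm wide inside, tape 16 mm wide. Origin: its centre, on the bench; x and y axes along its sides. Lies to the left of the cylinder as the robot sees it
- flask: conical flask, 80 mm diameter, 120 mm tall, right of the work; origin: centre of its underside; to be left alone
- bottle: brown bottle with black cap, 68 mm diameter, 142 mm tall, left of the square; origin: centre of its underside; to be left alone

How it is judged (in metres and radians):
At the end, for the whole second after the job is handed in: The cylinder stands upright on its foot on the bench (within 0.08 rad), mouth up, at rest, the centre of its foot within 30 mm of the square's centre along each side of the square (foot inside the tape); flask and bottle are within 30 mm of where they stood (angle between cylinder's own z axis and vertical below 0.08 rad and height (world z) of mouth above 0.16 m and height (world z) of cylinder below 0.006 m and x of cylinder in the frame of square between -0.03 and 0.03 m and y of cylinder in the frame of square between -0.03 and 0.03 m and linear speed of cylinder below 0.02 m/s and distance of each of flask, bottle from where it was at the start of the episode below 0.03 m); the robot touches nothing.
It fails at once if the flask or the brown bottle is shifted by more than 30 mm or tipped by more than 0.5 rad (distance of any of flask, bottle from where it was at the start of the episode above 0.03 m or angle between any of flask, bottle's own z axis and vertical above 0.5 rad).
It also fails if it takes over 50 s, if anything falls off the work surface, if the arm or the gripper's body presses on something with over 40 N, if the wrist force passes 120 N, or if a joint passes its speed limit or range.

## Working session

There is one attempt and no reset: what is moved stays moved. The work goes in short steps, each a Python script; the robot and the scene stay as the last script left them, time stands still between calls to the robot, and variables do not carry over. Pictures are saved under pics/ and viewed, about 8 in all and at most 12, crops included, and the job is handed in when it is done.

```bash
mkdir -p pics
python3 - <<'E'
from workcell import *
import cv2,numpy as np
for n in("scene","top"):
    cv2.imwrite(f"pics/{n}0.png",snapshot(n)); c=get_calibration(n); print(n,{k:(np.round(v,3).tolist()) for k,v in c.items() if not isinstance(v,str)})
print(get_time_s())
a,b=[cv2.imread(f"pics/{n}0.png") for n in("scene","top")]
cv2.imwrite("pics/both.png",cv2.resize(np.vstack([a,b]),(400,600)))
E
```

```text
scene {'fx': 360.298, 'fy': 360.298, 'cx': 257.717, 'cy': 189.818, 'pose': [[-0.716, 0.544, -0.437, -27.549], [-0.698, -0.554, 0.454, 639.696], [0.005, 0.63, 0.777, 889.822], [0.0, 0.0, 0.0, 1.0]]}
top {'fx': 397.679, 'fy': 397.679, 'cx': 245.981, 'cy': 192.008, 'pose': [[-0.01, 0.997, -0.071, 347.852], [-1.0, -0.01, 0.006, 144.131], [0.005, 0.071, 0.997, 1380.299], [0.0, 0.0, 0.0, 1.0]]}
0.1
```

View pics/scene0.png

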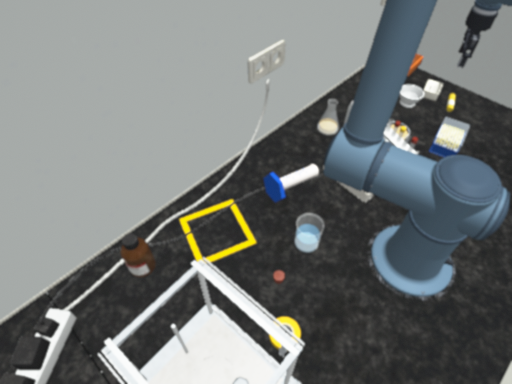

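View pics/top0.png

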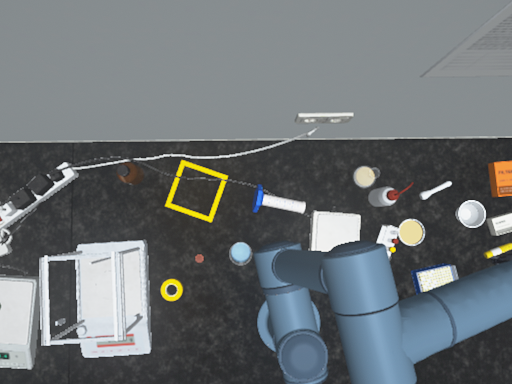

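```bash
cat > h.py <<'E'
import cv2,numpy as np
from workcell import *
def ray(n,px):
    c=get_calibration(n);P=np.array(c["pose"]);px=np.atleast_2d(px).astype(float)
    K=np.array([[c["fx"],0,c["cx"]],[0,c["fy"],c["cy"]],[0,0,1.]])
    d=np.array(c.get("dist",c.get("distortion",[0,0,0,0,0])),float).ravel()
    u=cv2.undistortPoints(px[:,None],K,d)[:,0]
    return P[:3,3],np.c_[u[:,0],-u[:,1],-np.ones(len(u))]@P[:3,:3].T
def plane(n,px,z):
    o,D=ray(n,px);return (o+D*((z-o[2])/D[:,2])[:,None])
def blob(m):
    k,l,s,c=cv2.connectedComponentsWithStats(m.astype(np.uint8));i=1+np.argmax(s[1:,4]);return l==i
def corners(m): return cv2.boxPoints(cv2.minAreaRect(np.argwhere(m)[:,::-1].astype(np.float32)))
def masks(im):
    H,S,V=[x.astype(int) for x in cv2.split(cv2.cvtColor(im,cv2.COLOR_BGR2HSV))]
    return dict(yel=(abs(H-27)<8)&(S>150)&(V>120),blue=(abs(H-112)<12)&(S>170)&(V>60),white=(S<60)&(V>170))
E
python3 - <<'E'
from h import *
print(get_calibration("top").keys())
im=cv2.imread("pics/top0.png");M=masks(im)
b=blob(M["yel"]&(np.arange(512)[None]<240)&(np.arange(384)[:,None]<235)); c=plane("top",corners(b),0)
print("sq",c.round(),c.mean(0).round(1),np.linalg.norm(np.diff(c,axis=0),axis=1))
f=blob(M["blue"]&(np.arange(384)[:,None]<225));f[:, :245]=0;c=corners(f);print(c,"\n",plane("top",c,84).round(), plane("top",c,42).round())
w=np.zeros_like(f);w[190:222,262:312]=M["white"][190:222,262:312];w=blob(w);c=corners(w);print(c,"\n",plane("top",c,35).round())
for n,p in dict(bottle=(130,172),beaker=(241,253),bowl=(364,176),wall=(300,140),box=(312,230)).items():print(n,plane("top",p,0).round())
s=cv2.imread("pics/scene0.png");M=masks(s)
b=blob(M["yel"]&(np.arange(384)[:,None]<270)&(np.arange(512)[None]<270));c=plane("scene",corners(b),0);print("sq scene",c.mean(0))
cv2.imwrite("pics/crop.png",cv2.resize(im[130:280,100:400],None,fx=2.6,fy=2.6))
E
```

```text
dict_keys(['fx', 'fy', 'cx', 'cy', 'pose'])
sq [[400. 421.   0.]
 [566. 363.   0.]
 [505. 196.   0.]
 [340. 256.   0.]] [452.8 309.3   0. ] [176.65735096 177.36781851 176.22345195]
[[252.80768 210.96155]
 [258.0769  184.61539]
 [264.80768 185.96155]
 [259.53845 212.30771]] 
 [[378. 115.  84.]
 [464.  96.  84.]
 [459.  74.  84.]
 [373.  93.  84.]] [[379. 114.  42.]
 [467.  95.  42.]
 [463.  72.  42.]
 [374.  91.  42.]]
[[261.51074 204.51596]
 [263.5301  194.13083]
 [305.90033 202.36948]
 [303.88098 212.75461]] 
 [[400.  84.  35.]
 [436.  77.  35.]
 [406. -67.  35.]
 [371. -59.  35.]]
bottle [[520. 539.   0.]]
beaker [[236. 155.   0.]]
bowl [[ 498. -277.    0.]]
wall [[627. -56.   0.]]
box [[312. -91.   0.]]
sq scene [4.53305394e+02 3.07824141e+02 2.84217094e-14]
```

View pics/crop.png

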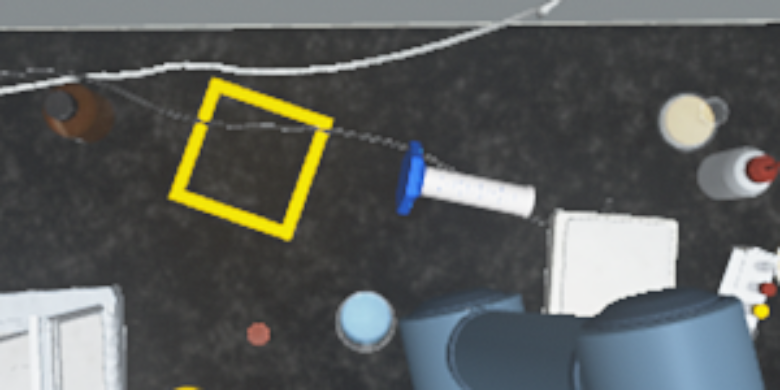

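The pictures show the cylinder lying with its foot near (258,198) in the top view and its mouth near (305,208). The square is centred near (197,191). Flask, bottle and beaker are clear of the push line. I'll push the upper flat along the cylinder's axis with the fingers shut, then look again.

Run:
```python
from h import *
u=np.array([.2,.98]);u/=np.linalg.norm(u);e=np.array([417,83.5]);yaw=np.degrees(np.arctan2(u[1],u[0]))-90
p=lambda s,z:[*(e+s*u),z]
gripper_to(0.0)
x=get_tcp_pos();move_l([x[0],x[1],260],feed=200)
move_pose(p(-30,260),[180,0,yaw]); print(get_joint_positions())
move_l(p(-30,100),feed=200)
print(move_l(p(-30,68),feed=60,until_force=6),get_tcp_pos())
F=get_force()
for s in (0,30,60,85,112):
    move_l(p(s,68),feed=50);print(s,np.round(np.array(get_force())-F,1),get_time_s())
sleep(.5)
cv2.imwrite("pics/top1.png",snapshot("top"));cv2.imwrite("pics/scene1.png",snapshot("scene"))
a=cv2.imread("pics/scene1.png")[100:300,150:400];b=cv2.imread("pics/top1.png")[130:330,120:370]
cv2.imwrite("pics/c1.png",cv2.resize(np.hstack([a,b]),(800,320)))
```

```text
[-8.32358939e+00 -2.26035873e+01  1.17773326e+02 -7.06954130e-03
  8.48241568e+01  3.27257971e+00]
False [411.01475213  54.11256101  67.91082668]
0 [ 0.8 -0.1  0.3] 6.1
30 [0.2 0.7 0.8] 6.85
60 [ 1.5  0.  -0.3] 7.6
85 [0.1 0.6 0. ] 8.25
112 [ 0.7  0.3 -0.2] 8.9417
```

View pics/c1.png

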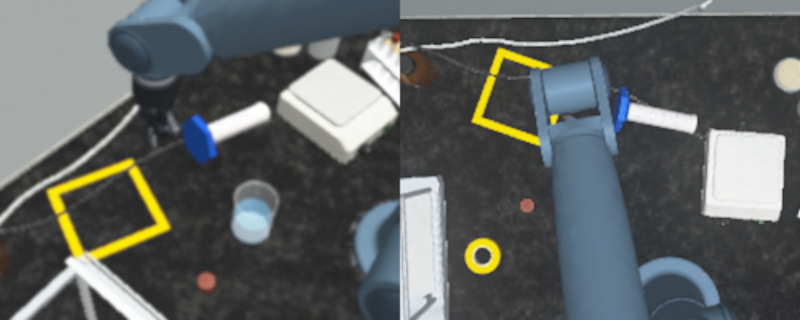

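The cylinder is still lying (foot near (205,140), left half) and the fingers are ahead of it, so they rode past the foot. I'll lift clear and measure whether it moved.

```bash
cat >> h.py <<'E'
def cyl(im,x0=200,x1=330,y0=150,y1=226):
    M=masks(im);r=np.zeros(im.shape[:2],bool);r[y0:y1,x0:x1]=1
    f=blob(M["blue"]&r);c=corners(f);r[:, :int(c[:,0].min())]=0
    w=blob(M["white"]&r);return c,corners(w)
E
python3 - <<'E'
from h import *
x=get_tcp_pos();move_l([x[0],x[1],260],feed=250);move_l([330,x[1]+130,260],feed=250)
im=snapshot("top");cv2.imwrite("pics/top2.png",im);s=snapshot("scene");cv2.imwrite("pics/scene2.png",s)
for k in("top0","top2"):
    f,w=cyl(cv2.imread(f"pics/{k}.png"),245);print(k,f.round(1).tolist(),plane("top",f,84).round(1).tolist(),w.round(1).tolist(),plane("top",w,35).round().tolist())
for k in("scene0","scene2"):
    m=masks(cv2.imread(f"pics/{k}.png"))["blue"];m[:160]=0;m[215:]=0;m[:,300:]=0;m=blob(m);ys,xs=np.nonzero(m);print(k,xs.min(),xs.max(),ys.min(),ys.max(),plane("scene",(xs[ys.argmin()],ys.min()),84),plane("scene",(xs[ys.argmax()],ys.max()),0))
cv2.imwrite("pics/c2.png",cv2.resize(np.hstack([cv2.imread(f"pics/{k}.png")[140:230,240:340] for k in("scene0","scene2")]),None,fx=4,fy=4))
E
```

```text
top0 [[252.8000030517578, 211.0], [258.1000061035156, 184.60000610351562], [264.79998779296875, 186.0], [259.5, 212.3000030517578]] [[377.8, 114.7, 84.0], [463.7, 96.4, 84.0], [459.1, 74.5, 84.0], [373.1, 92.8, 84.0]] [[261.5, 204.5], [263.5, 194.10000610351562], [305.8999938964844, 202.39999389648438], [303.8999938964844, 212.8000030517578]] [[400.0, 84.0, 35.0], [436.0, 77.0, 35.0], [406.0, -67.0, 35.0], [371.0, -59.0, 35.0]]
top2 [[252.60000610351562, 210.89999389648438], [258.1000061035156, 184.60000610351562], [264.8999938964844, 186.0], [259.3999938964844, 212.3000030517578]] [[377.9, 115.3, 84.0], [463.8, 96.4, 84.0], [458.9, 74.1, 84.0], [373.0, 93.2, 84.0]] [[261.5, 204.5], [263.5, 194.10000610351562], [305.8999938964844, 202.39999389648438], [303.8999938964844, 212.8000030517578]] [[400.0, 84.0, 35.0], [436.0, 77.0, 35.0], [406.0, -67.0, 35.0], [371.0, -59.0, 35.0]]
scene0 264 285 172 201 [[445.01256109  91.35971613  84.        ]] [[403.20566566 113.91204535   0.        ]]
scene2 264 285 172 201 [[445.01256109  91.35971613  84.        ]] [[403.20566566 113.91204535   0.        ]]
```

View pics/c2.png

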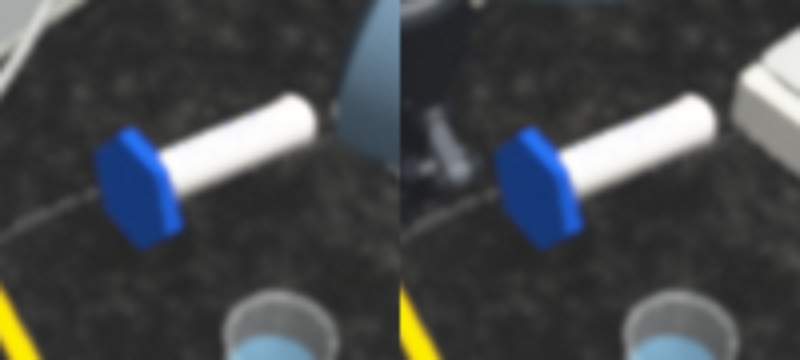

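The cylinder hasn't moved at all (foot near (140,190) in both crops). I suspect the gripper was open and straddled the foot, so I'll check the width.

Run:
```python
from h import *
print(get_grip_width(),get_tcp_pos(),get_tcp_rot(),get_time_s())
gripper_to(0.0);print(get_grip_width(),get_time_s())
cv2.imwrite("pics/w3.png",snapshot("wrist"))
```

```text
0.0009273733090407134 [330.6143703  322.39237836 259.60135728] [ 1.79960406e+02  2.11676437e-02 -1.16311164e+01] 11.3917
0.0012493574122841792 11.6083
```

View pics/w3.png

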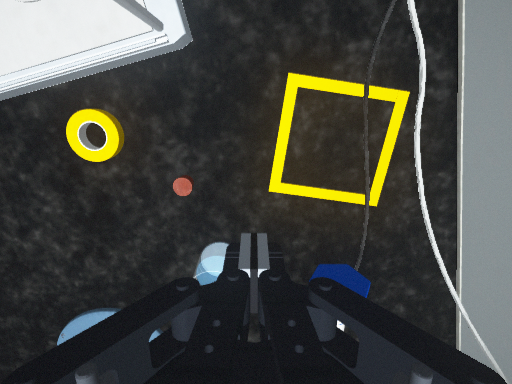

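The gripper was shut. Both views agree on the foot's position to about 5 mm, so the tips most likely lifted the foot, slipped over before balance, and it fell back. I'll redo the push deeper, close to the tube, with the tool leaning along with the tipping foot and following its arc.

```bash
cat > tip.py <<'E'
from h import *
from scipy.spatial.transform import Rotation as Ro
u=np.array([.2,.98,0]);u/=np.linalg.norm(u);yaw=np.degrees(np.arctan2(u[1],u[0]))-90
piv=np.array([417,83.5,0])+25*u
k=np.cross([0,0,1],u)
def pose(th,a,r):
    t=np.radians(th)
    return (piv+u*(-a*np.cos(t)+r*np.sin(t))+np.array([0,0,1])*(a*np.sin(t)+r*np.cos(t))).tolist(),\
      (Ro.from_rotvec(k*t)*Ro.from_euler('xyz',[180,0,yaw],degrees=True)).as_euler('xyz',degrees=True).tolist()
E
python3 - <<'E'
from tip import *
for th in(-8,20,40,60,65): print(th,*[np.round(v,1) for v in pose(th,26,65)],solve_ik(*pose(th,26,65)) is not None)
move_pose(*pose(-8,45,200))
move_l(pose(-8,45,100)[0],feed=200)
print(move_l(pose(-8,45,65)[0],feed=60,until_force=6))
F=np.array(get_force())
p,o=pose(-8,26,65);move_l(p,feed=50);print(np.round(get_force()-F,1))
for th in range(0,66,8):
    p,o=pose(th,24,65);move_l(p,feed=60,frame=o);print(th,np.round(get_force()-F,1),round(get_time_s(),1))
    if th in(24,48): cv2.imwrite(f"pics/s{th}.png",snapshot("scene"))
sleep(.3);cv2.imwrite("pics/s64.png",snapshot("scene"))
cv2.imwrite("pics/c4.png",cv2.resize(np.hstack([cv2.imread(f"pics/s{k}.png")[110:230,210:330] for k in(24,48,64)]),None,fx=2.2,fy=2.2))
E
```

```text
-8 [415.   73.9  60.7] [-172.     0.   -11.5] True
20 [421.6 105.8  70. ] [160.    0.  -11.5] True
40 [426.4 129.4  66.5] [140.    0.  -11.5] True
60 [430.7 150.4  55. ] [120.    0.  -11.5] True
65 [431.6 154.9  51. ] [115.   -0.  -11.5] True
False
[0.1 0.8 1.8]
0 [-0.4 -0.4  0.4] 15.1
8 [-0.1  1.2  1.1] 15.4
16 [-1.   0.1  0.9] 15.7
24 [-0.7  0.1  0.6] 16.0
32 [-0.6  1.2 -0.1] 16.4
40 [-0.3  0.8  1.7] 16.7
48 [-0.8  0.5  1.1] 17.0
56 [-0.6  0.4  0.7] 17.4
64 [1.1 0.5 1.4] 17.7
```

View pics/c4.png

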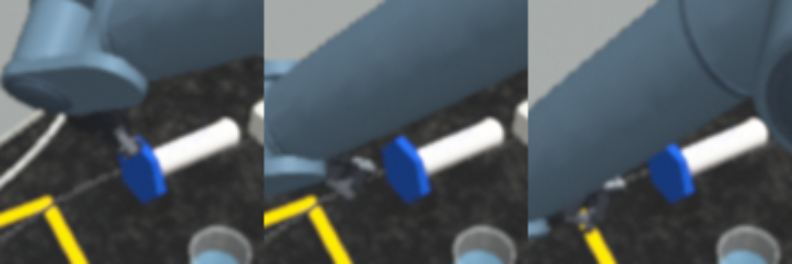

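Still no contact: the foot stays put while the fingers pass. I'll check whether the projected TCP matches the fingertips in the pictures.

Run:
```python
from tip import *
def proj(n,p):
    c=get_calibration(n);P=np.linalg.inv(np.array(c["pose"]));q=P[:3,:3]@np.array(p)+P[:3,3]
    return np.array([c["cx"]+c["fx"]*q[0]/-q[2],c["cy"]-c["fy"]*q[1]/-q[2]])
def hexa(th,a):
    return [pose(th,a,42+48.5*np.cos(t))[0]+np.array([u[1],-u[0],0])*48.5*np.sin(t) for t in np.radians(np.arange(30,390,60))]
print(get_tcp_pos(),pose(64,24,65)[0],get_tcp_rot())
im=cv2.imread("pics/s24.png");t=cv2.imread("pics/top0.png")
sc=6
A=cv2.resize(im[140:220,240:310],None,fx=sc,fy=sc,interpolation=cv2.INTER_CUBIC);B=cv2.resize(t[170:230,240:310],None,fx=sc,fy=sc,interpolation=cv2.INTER_CUBIC)
for n,I,o in(("scene",A,(240,140)),("top",B,(240,170))):
    for a,col in((0,(0,255,255)),(14,(0,255,0))):
        q=np.array([(proj(n,p)-o+.5)*sc for p in hexa(-8,a)]).astype(int);cv2.polylines(I,[q],True,col,1)
    for th,col in((-8,(0,0,255)),(24,(255,0,255))): cv2.circle(I,tuple(((proj(n,pose(th,24,65)[0])-o+.5)*sc).astype(int)),4,col,-1)
B=cv2.copyMakeBorder(B,0,A.shape[0]-B.shape[0],0,0,cv2.BORDER_CONSTANT);I=np.hstack([A,B])
cv2.imwrite("pics/c5.png",cv2.resize(I,(800,int(I.shape[0]*800/I.shape[1]))))
```

```text
[431.87022817 154.80645821  50.80162557] [431.5772259435991, 154.92840712363562, 50.065181652470045] [ 1.16084970e+02 -5.68725696e-02 -1.15604682e+01]
```

View pics/c5.png

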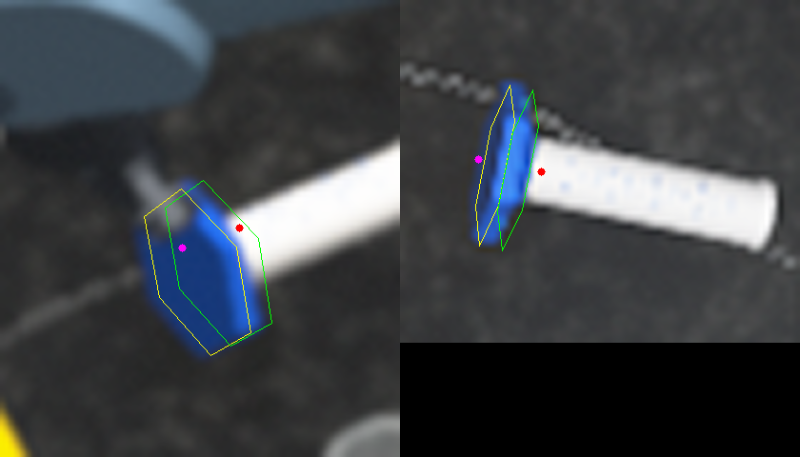

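The model outline fits the foot (perhaps 6–8 mm too far right), but the visible fingertip is about 5 px (12 mm) above the projected TCP. The tips may be higher than reported. I'll touch the bench at a free spot to measure that offset.

Run:
```python
from tip import *
t0=get_tcp_pos();move_l([t0[0]+10,t0[1]+45,75],feed=150,frame=[180,0,yaw])
p=get_tcp_pos();print(p,get_grip_width())
cv2.imwrite("pics/s6.png",snapshot("scene"))
print(move_l([p[0],p[1],22],feed=120,until_force=6),get_tcp_pos())
print(move_l([p[0],p[1],-6],feed=25,until_force=6),get_tcp_pos(),get_force(),get_time_s())
move_l([p[0],p[1],40],feed=150)
```

```text
[441.89763459 199.97126119  75.04154201] -0.0004284805222812439
False [442.14786902 200.21510991  22.16414915]
False [442.07312612 200.01383471  -5.83324382] [-0.4536054  -0.46254904 -0.02645763] 21.1917
```

Run:
```python
from tip import *
p=get_tcp_pos();move_l([p[0],p[1],-4],feed=150)
print(move_l([p[0],p[1],-22],feed=25,until_force=5),get_tcp_pos(),get_force(),get_grip_width(),get_time_s())
cv2.imwrite("pics/s7.png",snapshot("scene"));cv2.imwrite("pics/w7.png",snapshot("wrist"))
p=get_tcp_pos();move_l([p[0],p[1],60],feed=150)
```

```text
False [442.14422231 200.02384561 -21.95579727] [-0.56198321  0.27384356 -0.05180845] 0.0021208379071730897 22.9583
```

Run:
```python
import cv2,numpy as np
cv2.imwrite("pics/c7.png",np.hstack([cv2.resize(cv2.imread("pics/s7.png")[110:270,170:330],(400,400)),cv2.resize(cv2.imread("pics/w7.png"),(400,300))[:300].copy() if 0 else cv2.copyMakeBorder(cv2.resize(cv2.imread("pics/w7.png"),(400,300)),0,100,0,0,0)]))
```

```text
(no output)
```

View pics/c7.png

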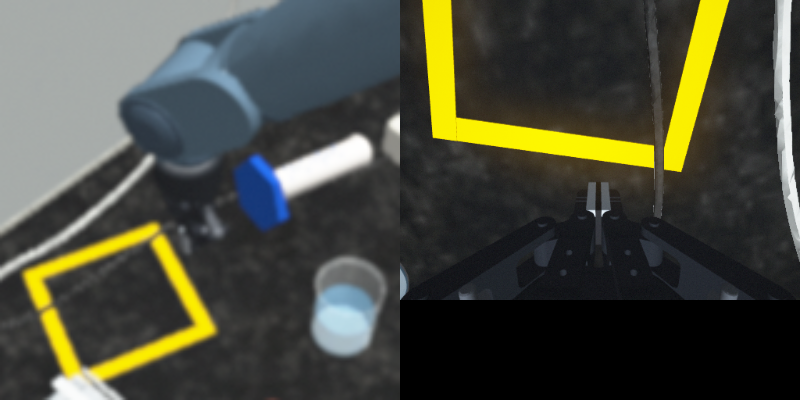

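At reported z = -22 the tips are still just above the bench, near the tape corner. The tool is evidently shorter than its stated TCP. I'll keep probing down to find the full offset.

Run:
```python
from tip import *
p=get_tcp_pos();move_l([p[0],p[1],-18],feed=200)
print(move_l([p[0],p[1],-60],feed=30,until_force=5),get_tcp_pos(),get_force(),get_time_s())
q=get_tcp_pos();move_l([p[0],p[1],q[2]+10],feed=150)
cal=get_calibration("wrist");print(np.round(np.array(cal["pose"]),3).tolist(),get_tcp_pos())
```

```text
True [441.96769832 199.99899406 -29.56196938] [-1.69004241  0.18782644  7.24976656] 24.9333
[[0.98, 0.19, 0.059, 457.683], [-0.199, 0.933, 0.299, 277.203], [0.002, -0.305, 0.952, 153.218], [0.0, 0.0, 0.0, 1.0]] [442.17815939 200.02587177 -19.24103003]
```

Run:
```python
import tip
from tip import *
P=np.linalg.inv(np.array(get_calibration("scene")["pose"]));c=get_calibration("scene")
q=P[:3,:3]@np.array([442,200,7.])+P[:3,3];print("tip px",c["cx"]+c["fx"]*q[0]/-q[2],c["cy"]-c["fy"]*q[1]/-q[2],"seen ~250,208")
tip.piv+=6*u;D=29
x=get_tcp_pos();move_l([x[0],x[1],130],feed=300)
move_pose(*pose(-8,47,110))
print(move_l(pose(-8,47,67-D)[0],feed=100,until_force=8))
F=np.array(get_force())
move_l(pose(-8,27,67-D)[0],feed=70)
for th in (2,12,22,32,42,52,62):
    p,o=pose(th,24,67-D);move_l(p,feed=70,frame=o);print(th,np.round(get_force()-F,1),round(get_time_s(),1))
    if th==32: cv2.imwrite("pics/t32.png",snapshot("scene"))
cv2.imwrite("pics/t62.png",snapshot("scene"))
move_l(pose(62,24,67-D+70)[0],feed=70)
cv2.imwrite("pics/tend.png",snapshot("scene"));print(get_time_s(),get_tcp_pos())
cv2.imwrite("pics/c8.png",cv2.resize(np.hstack([cv2.imread(f"pics/{k}.png")[110:250,190:320] for k in("t32","t62","tend")]),None,fx=2,fy=2))
```

```text
tip px 246.41647198222984 208.60856085359148 seen ~250,208
False
2 [-0.1 -2.9  2. ] 28.2
12 [ 0.4 -2.8  1.1] 28.5
22 [ 0.8 -0.9  0.4] 28.9
32 [-0.4 -1.4 -0.1] 29.2
42 [ 0.4 -1.3  1.3] 29.6
52 [-0.   1.8  6.6] 29.9
62 [-1.2  0.2  1.3] 30.2
31.45 [439.68408968 195.86095845  71.62575116]
```

View pics/c8.png

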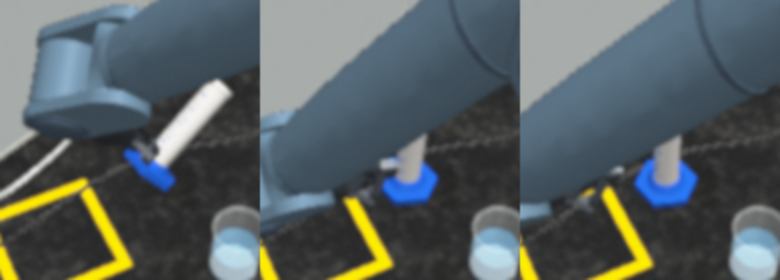

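The cylinder now stands upright: the third panel shows the foot at (665,183) and the tube vertical. Next I clear the arm and locate the foot.

```bash
cat >> h.py <<'E'
def foot(n,x0,x1,y0,y1):
    im=snapshot(n);m=masks(im)["blue"];r=np.zeros_like(m);r[y0:y1,x0:x1]=1
    ys,xs=np.nonzero(blob(m&r));c,rad=cv2.minEnclosingCircle(np.c_[xs,ys].astype(np.float32))
    h=cv2.convexHull(np.c_[xs,ys].astype(np.int32)).astype(np.float32);M=cv2.moments(h);g=(M["m10"]/M["m00"],M["m01"]/M["m00"])
    return im,plane(n,c,14)[0].round(1),plane(n,g,14)[0].round(1),rad
E
python3 - <<'E'
from tip import *
move_l([330,320,240],feed=350,frame=[180,0,yaw]);gripper_to(1.0)
im,*r=foot("top",190,300,150,226);cv2.imwrite("pics/top9.png",im);print(r)
im,*r=foot("scene",200,320,120,240);cv2.imwrite("pics/scene9.png",im);print(r,get_time_s(),get_grip_width())
E
```

```text
[array([427.8, 141.4,  14. ]), array([427.6, 141.5,  14. ]), 13.918525695800781]
[array([410.2, 149.2,  14. ]), array([405.3, 146.1,  14. ]), 13.614538192749023] 33.5667 1.0029415443330687
```

Run:
```python
from tip import *
c=np.array([427.6,142.0]);sq=np.array([453,308.5])
move_l([*c,200],feed=300)
print(move_l([*c,106],feed=100,until_force=10),get_tcp_pos())
gripper_to(0.0);print("w",get_grip_width(),get_force(),get_time_s())
move_l([*c,116],feed=80);print(get_force(),get_grip_width())
move_l([*sq,116],feed=120)
print(move_l([*sq,105],feed=25,until_force=5),get_tcp_pos(),get_force(),get_time_s())
gripper_to(1.0);sleep(.2)
x=get_tcp_pos();move_l([x[0],x[1],200],feed=150)
move_l([330,150,240],feed=300)
im,*r=foot("top",160,260,150,226);cv2.imwrite("pics/top10.png",im);print(r,get_time_s())
s=snapshot("scene");cv2.imwrite("pics/c9.png",np.hstack([cv2.resize(im[130:280,100:300],(400,300)),cv2.resize(s[110:290,100:340],(400,300))]))
```

```text
False [428.21700095 142.10017394 106.73585145]
w 0.44744399433319415 [-2.59514106  0.07633723  5.39222198] 36.0167
[-0.4691125  -0.16900445 -2.48722186] 0.4486816036566768
True [452.89764    308.517624   106.73725407] [-0.52666408  1.06798285  4.12550144] 38.25
[array([451.7, 307.9,  14. ]), array([450.4, 304.9,  14. ]), 13.756916999816895] 40.6333
```

View pics/c9.png

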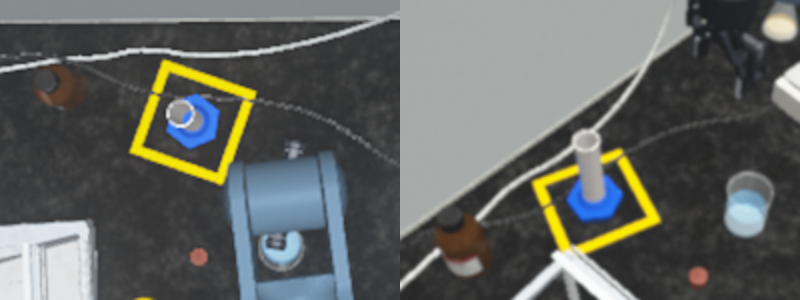

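The cylinder stands upright near the middle of the square (foot at about (193,122) in the left panel), and the arm is clear of it. I'm handing the job in.

Run:
```python
from workcell import *
job_done();print(get_time_s())
```

```text
the job is handed in; nothing more can be done
the job is handed in; nothing more can be done
```

The cylinder is standing upright on its foot inside the yellow square, and I handed the job in at about 41 s of the 50 s allowed.

- **How it went:** I tipped the cylinder up over the lower edge of its foot, gripped the tube from above, lifted it about 10 mm and set it down in the square.
- **Final check:** the top camera put the foot centre at about (452, 308) mm against the square's centre at (453, 309). The last pictures show it upright with the fingers clear. The flask and bottle were never approached. The bottle looks in place in the last picture; I did not measure either one again.
- **Failed attempts:** the first two pushes passed over the foot without touching it. Touching the bench showed the real fingertips sit about 29 mm short of the reported TCP. The third push, corrected for this, worked.
- **Disagreement:** while the cylinder stood at its first spot, the scene camera placed the foot about 20 mm from where the top camera did. I trusted the top view because the foot's size in it was right. The gripper then closed on the tube there, and the final position was confirmed by the top camera.

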